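# Release the console's sprung tray with the two-button interlock

## Robot

A 6-joint arm with a two-finger parallel gripper is mounted at the origin on the work surface. World frame = base frame: x ahead of the robot, y to its left, z up, the work surface at z = 0. Lengths are in m, angles in rad, forces in N, time in s.
With the tool pointing down it reaches from about 0.35 to 0.975 m from the base axis. Payload 4.9 kg.
Tool frame: the origin (TCP) lies at the very end of the fingers, on their centre line; the grasp point (between the pads) lies 19 mm behind it; x points along the fingers, y is the direction in which the jaws open and shut, and the axes are right-handed (so a half turn about x gives the same grasp; the last joint's range is limited). The gripper opens to 85 mm and grips with 20 to 120 N. Pads are 22 mm wide; open, the fingers measure 114 mm over their backs; the gripper's body (76 mm by 85 mm) begins 54 mm behind the grasp point. The pads swing forward as they close: fully open they stand 13 mm farther back than shut.
Start: joints at [-1.314, 0.053, 1.613, -0, 1.476, -0.119], TCP at [0.229, -0.581, 0.231] pointing down, gripper open.
Joint ranges: [-3.01, 3.01], [-1.01, 2.22], [0.06, 2.58], [-1.02, 4.17], [0.09, 2.62], [-3.14, 3.14]. Speed limits (rad/s): [2.57, 2.57, 3.14, 3.14, 3.14, 3.14].

## Interface

Orientations are given as a unit quaternion [w, x, y, z].
In Python, from plant import manip gives the robot as it stands.
- The arm moves only by the tool play_rows, never from a script. Its argument "plan" is a list of rows, each a list of 5 numbers: the shift along the tool's x, y, z in mm, then the turn about the tool's x in rad, then the closure, from -1 (fully open) to 1 (shut). A call has 1 to 8 rows; each row is the pose to reach, as a shift and turn from the pose commanded when the call began, along the tool's axes at that moment; what a row does not reach only later rows make up. A row lasts 1/8 s, in which the tool goes at most 62.5 mm and 10.7 degrees, less where a joint would pass 70% of its speed; a pose out of reach is approached as far as the arm can. A call with a gripper value outside its range is refused whole. The fingers move at their own pace and stop on an object; the grip force is fixed at half the most. Time passes only in rows, so rows that repeat a pose let the fingers close. It gives the time, the measured TCP pose, the force and the opening at its end, in the units of the state.
- manip.state(): the state, without advancing time (a new reading comes with each control period).
- manip.grab_frame(name): name is "side" or "top" or "wrist"; returns a dict with "img" (420x560x3 uint8, red, green, blue), "range_z" (420x560 float32, m along the optical axis (not along the pixel's ray), 0 where there is no reading), "fx", "fy", "cx", "cy" (pixels), "k1" (the pictures are not rectified: a ray, as slopes to the right and down, at radius r is drawn at 1 + k1 r^2 times it, then the intrinsics apply), "origin" and "rotation" of the camera in the world. Camera axes: x right, y up, looking along -z (the intrinsics and any distortion apply to the point x, -y, -z); pixel columns grow to the right and rows downward; lengths in m; the calibration is good to about 2 mm. A picture is of the moment at which its call begins.
- manip.job_done(): hands the job in, once; it reports no verdict.
The state is a dict: "time": time; "joint_pos": joint angles; "joint_vel": joint speeds; "joint_efforts": joint torques, N m; "tool_pos": TCP position; "tool_rot": TCP orientation; "contact_force": force on the tool from outside, world axes, zero at the start; "ft_torque": the same for the moment, N m; "gripper_width": opening from 0.0 (shut) to 1.0 (fully open).
Only numpy, scipy, OpenCV 4.12 (cv2) and the standard library are available. Lean on these libraries where they do the work, as an engineer would, in place of code of your own. Each camera call takes 0.05 s, during which the arm holds its last target. There are 200 camera calls.

## Task

Press both green buttons on the plywood console all the way down together, one with each fingertip, and keep both down until the sprung tray has come all the way out by itself; then let both buttons come up and move clear. Do not press the red button, and leave the eyepiece, mug, eraser and wrench where they are.

Things in the scene. Friction and masses are not known exactly. Their poses are not given: they have to be found in the camera images.
- console: Plywood gadget console fixed to the table: 150 deep (its x) x 190 wide (its y) x 90 mm high, origin at the centre of its underside. Its front, where the tray comes out, faces its own -x; +y is its left. On its flat top at x = -20 mm, y = +30 and -30 mm are the two green release buttons, 60 mm apart between centres; at x = +45 mm stand a red button (y = +65 mm, yellow collar), a copper-rimmed gauge (y = +5 mm, 48 mm wide, 11 mm high) and the loose eyepiece (about y = -62 mm).
- green_left_top (a point): Centre of the top face of the left green button (console y = +30 mm): a 28 mm wide round cap, its top 20 mm above the console's top (110 mm above the table) when up; black collar around it 42 mm wide and 8 mm high. Site axes parallel to the console's.
- green_right_top (a point): The same for the right green button (console y = -30 mm).
- green_left (a joint): How far the left green button is down, m: 0 up, 0.008 fully down (12 mm still stand above the console's top, 4 mm above the collar). Springs back; about 1 N to start it, 3 N to hold it fully down.
- green_right (a joint): The same for the right green button.
- tray (a joint): How far the sprung parts tray (blue tray behind a orange front 172 x 70 mm, low in the console's front) has come out, m: 0 shut, 0.06 all the way out, along the console's -x. It cannot come out unless both green buttons are more than about 5 mm down at the same time; then its damped spring drives it out by itself in about 3 s. A button let up early catches it at the next of its notches, 12 mm apart. Once out it stays out. It must have its path free.
- tray_front (a point): Centre of the outer face of the tray's orange front, 45 mm above the table; moves with the tray.
- red_stop (a joint): How far the red button on the console (28 mm wide, 20 mm high, behind and left of the green pair) is down, m: 0 up, 0.008 down. Not to be pressed.
- eyepiece: Loose copper eyepiece cup standing on the console's top, 42 mm wide, 24 mm high, origin at the centre of its underside. Bystander.
- mug: Blue ceramic mug on the table beside the console, 80 mm wide, 90 mm high, handle at its +y, origin at the centre of its underside. Bystander.
- eraser: Blue whiteboard eraser lying on the table beside the console, 50 x 110 x 30 mm, origin at the centre of its underside. Bystander.
- wrench: Steel wrench lying on the table behind the console, its handle along its x, origin at its underside. Bystander.
Not all that is in view belongs to the job. Of the things shaped like the console, the plywood one is meant.

How it is judged:
By the outcome, as a careful person would: the job done as asked, in the order asked, and still so for the second after the job is handed in, with the robot touching nothing.
It also fails if it takes over 35 s, if anything falls off the work surface, if the arm or the gripper's body presses on something with over 40 N, if the wrist force passes 120 N, or if a joint passes its speed limit or range.

## Working session

There is one attempt and no reset: what is moved stays moved. The work goes in short steps, Python scripts to look and compute and a tool call to move; the robot and the scene stay as the last step left them, time stands still between calls to the robot, and variables do not carry over. Pictures are saved under pics/ and viewed, about 8 in all and at most 12, crops included, and the job is handed in when it is done.

Besides the shell and the picture viewer there is one more tool, called after ">>>" by a JSON object that holds its "fn" and its "kwargs". play_rows: Moves the arm, as the interface text tells. Its arguments: {"type":"object","properties":{"plan":{"type":"array"}},"required":["plan"]}

```bash
mkdir -p pics
cat > h.py <<'E'
import numpy as np, cv2, pickle
from plant import manip
def grab(n,fn):
    f=manip.grab_frame(n); pickle.dump(f,open(f'pics/{fn}.pkl','wb'))
    cv2.imwrite(f'pics/{fn}.png',f['img'][:,:,::-1]); return f
def load(fn): return pickle.load(open(f'pics/{fn}.pkl','rb'))
def ray(f,u,v):
    K=np.array([[f['fx'],0,f['cx']],[0,f['fy'],f['cy']],[0,0,1.]])
    p=cv2.undistortPoints(np.array([[[u,v]]],float),K,np.array([f['k1'],0,0,0.]))[0,0]
    return np.array(f['origin']),np.array(f['rotation']).reshape(3,3)@np.array([p[0],-p[1],-1.])
def onplane(f,u,v,z):
    o,d=ray(f,u,v); return o+d*(z-o[2])/d[2]
def bydepth(f,u,v):
    o,d=ray(f,u,v); return o+d*f['range_z'][int(v),int(u)]
E
python3 - <<'E'
from h import *
a=grab('top','top0');b=grab('side','side0')
print({k:a[k] for k in('fx','k1','origin','rotation')}); s=manip.state(); print(s)
cv2.imwrite('pics/both0.png',cv2.resize(np.vstack([a['img'],b['img']])[:,:,::-1],None,fx=.71,fy=.71))
E
```

```text
{'fx': 394.36543887234103, 'k1': -0.07415082357236794, 'origin': array([0.38476197, 0.06482836, 0.93413826]), 'rotation': array([-0.70032632, -0.04551482,  0.05073121,  0.7105616 ])}
{'time': 0.1, 'joint_pos': array([-1.31403781e+00,  5.33197747e-02,  1.61416944e+00,  2.26842854e-05,
        1.47603056e+00, -1.18992206e-01]), 'joint_vel': array([-0.00148266, -0.00142007, -0.00226851, -0.0007192 , -0.00083681,
        0.00117   ]), 'joint_efforts': array([ 2.61994119e-04, -3.94903815e+01, -3.71362960e+01, -9.68148152e-05,
        3.89641980e-03, -7.90967334e-06]), 'tool_pos': array([ 0.22922016, -0.58082905,  0.23016042]), 'tool_rot': array([-0.1313867 , -0.69462491, -0.13274726,  0.69470277]), 'contact_force': array([ 1.25733592, -0.78224434,  0.24475833]), 'ft_torque': array([-0.01233658, -0.00097245, -0.1001085 ]), 'gripper_width': 1.0002482103120085}
```

View pics/top0.png

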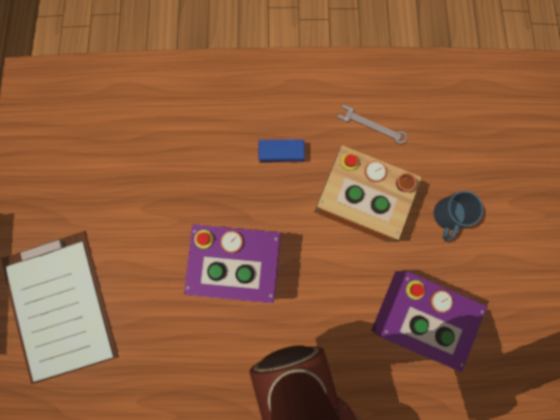

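View pics/side0.png

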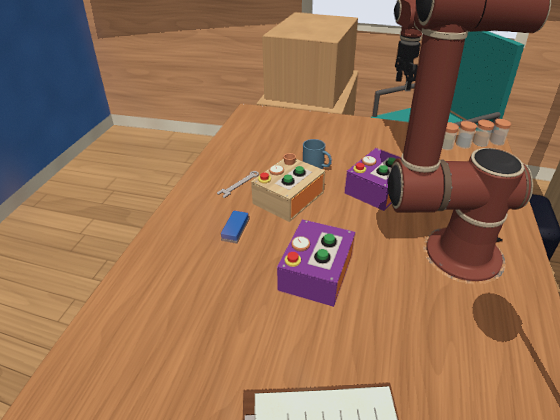

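Candidates in the top view are plywood console (368,193), purple (233,263) and purple (432,320). I choose the plywood one, with green buttons at about (355,194) and (381,204), red at (351,161). The mug, eraser, wrench and eyepiece are clear of the line of approach.

```bash
cat >> h.py <<'E'
from scipy.spatial.transform import Rotation as R
def ray(f,u,v):
    K=np.array([[f['fx'],0,f['cx']],[0,f['fy'],f['cy']],[0,0,1.]])
    p=cv2.undistortPoints(np.array([[[u,v]]],float),K,np.array([f['k1'],0,0,0.]))[0,0]
    q=f['rotation']; return np.array(f['origin']),R.from_quat(np.r_[q[1:],q[0]]).apply([p[0],-p[1],-1.])
def greens(f,lo=(40,60,25),hi=(85,255,255),amin=60):
    h=cv2.cvtColor(f['img'],cv2.COLOR_RGB2HSV); m=cv2.inRange(h,lo,hi)
    n,_,s,c=cv2.connectedComponentsWithStats(m)
    return [(c[i],s[i,4],s[i,:4]) for i in range(1,n) if s[i,4]>amin]
def toolR():
    q=manip.state()['tool_rot']; return R.from_quat(np.r_[q[1:],q[0]])
E
python3 - <<'E'
from h import *
for n in('top0','side0'):
    f=load(n)
    for c,a,b in greens(f,amin=20): print(n,c.round(1),a,b,onplane(f,*c,.11).round(4),bydepth(f,*c).round(4))
f=load('top0')
print(toolR().as_matrix().round(3))
for nm,u,v in(('red',351,161),('gauge',376,171),('eyep',406,183)): print(nm,onplane(f,u,v,.11).round(3))
cv2.imwrite('pics/crop.png',cv2.resize(f['img'][130:255,300:500,::-1],None,fx=4,fy=4,interpolation=2))
E
```

```text
top0 [354.8 192.9] 161 [348 186  15  14] [ 0.5404 -0.093   0.11  ] [ 0.5405 -0.0932  0.1092]
top0 [380.9 203.5] 164 [374 197  15  14] [ 0.5168 -0.148   0.11  ] [ 0.5164 -0.1474  0.1125]
top0 [215.2 271. ] 175 [208 264  15  15] [0.3798 0.2029 0.11  ] [0.3798 0.2028 0.111 ]
top0 [244.  273.8] 181 [237 267  15  15] [0.3733 0.1433 0.11  ] [0.3733 0.1432 0.1109]
top0 [420.1 325.5] 191 [413 318  15  16] [ 0.2608 -0.219   0.11  ] [ 0.2609 -0.2188  0.1104]
top0 [446.4 336.9] 167 [440 330  14  15] [ 0.2357 -0.2736  0.11  ] [ 0.2356 -0.2738  0.1095]
side0 [390.4 160.7] 42 [387 158   8   7] [ 0.2385 -0.2659  0.11  ] [ 0.2383 -0.269   0.1081]
side0 [383.1 168.6] 63 [379 165   9   8] [ 0.259  -0.2125  0.11  ] [ 0.259  -0.2128  0.1098]
side0 [299.  169.6] 63 [295 166   9   8] [ 0.5154 -0.1409  0.11  ] [ 0.5151 -0.1391  0.1112]
side0 [287.6 178.4] 67 [283 174  10   9] [ 0.5387 -0.085   0.11  ] [ 0.5379 -0.0818  0.1123]
side0 [328.7 238.6] 101 [323 234  12  10] [0.3735 0.1507 0.11  ] [0.3734 0.1516 0.1108]
side0 [322.1 254.2] 115 [316 249  13  11] [0.38   0.2099 0.11  ] [0.3798 0.2115 0.1116]
[[-0.     0.367 -0.93 ]
 [ 0.002 -0.93  -0.367]
 [-1.    -0.002 -0.   ]]
red [ 0.611 -0.088  0.11 ]
gauge [ 0.588 -0.141  0.11 ]
eyep [ 0.561 -0.205  0.11 ]
```

View pics/crop.png

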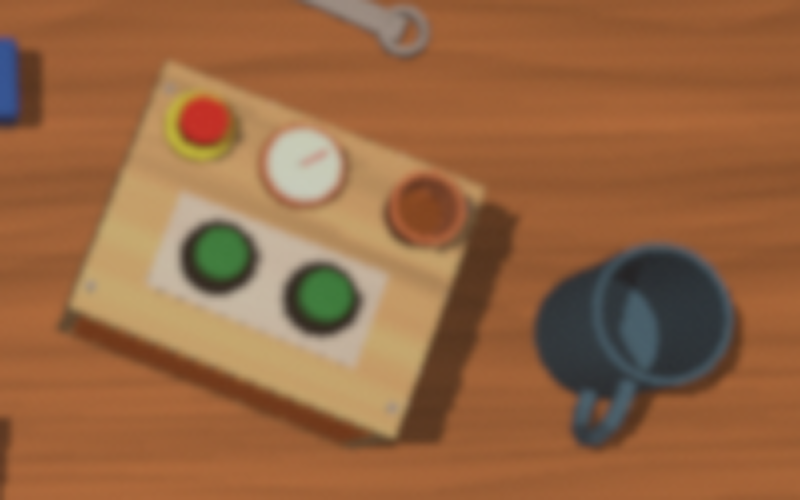

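The crop confirms the plywood console: green buttons at crop (221,253) and (326,294), red at (205,120), eyepiece at (427,208). The hand needs to go to about (0.528, -0.118) and turn +0.78 rad.

>>> {"fn": "play_rows", "kwargs": {"plan": [[0, -20, -28, 0.08, -0.1], [0, -55, -77, 0.18, -0.1], [0, -90, -126, 0.28, -0.1], [0, -125, -175, 0.38, -0.1], [0, -160, -224, 0.48, -0.1], [0, -195, -273, 0.58, -0.1], [0, -230, -322, 0.68, -0.1], [0, -262, -367, 0.78, -0.1]]}}

```text
time: 1.1
tool_pos: [0.4752, -0.2009, 0.2309]
tool_rot: [0.143, -0.692, 0.143, 0.693]
contact_force: [0.8, -1.1, 0.9]
gripper_width: 0.549
```

Run:
```python
from h import *
s=manip.state(); print(s['tool_pos'],s['gripper_width'],s['time'],s['contact_force']); M=toolR().as_matrix(); print(M.round(3))
print('tool-frame delta mm',(M.T@(np.array([.528,-.118,.2])-s['tool_pos'])*1e3).round(1))
y=M[:,1]; print('turn',np.arctan2(y[1],y[0])-np.arctan2(-.919,-.394))
```

```text
[ 0.4751901  -0.20091417  0.23092283] 0.5486095681076929 1.1 [ 0.83829702 -1.12174255  0.91959919]
[[-0.    -0.396 -0.918]
 [ 0.    -0.918  0.396]
 [-1.    -0.     0.   ]]
tool-frame delta mm [ 30.9 -97.  -15.7]
turn -0.0021296363433929155
```

>>> {"fn": "play_rows", "kwargs": {"plan": [[8, -40, -8, 0, -0.1], [20, -80, -13, 0, -0.1], [31, -97, -16, 0, -0.1], [31, -97, -16, 0, -0.1], [31, -97, -16, 0, -0.1]]}}

```text
time: 1.72
tool_pos: [0.5271, -0.1211, 0.2004]
tool_rot: [0.142, -0.693, 0.142, 0.693]
contact_force: [-0.6, -0.0, -0.7]
gripper_width: 0.55
```

Run:
```python
from h import *
w=grab('wrist','w1'); t=grab('top','t1'); sd=grab('side','s1')
s=manip.state(); M=toolR().as_matrix(); print(s['tool_pos'],s['gripper_width'],s['contact_force'])
for n,f in(('w',w),('t',t),('s',sd)):
    for c,a,b in greens(f,amin=40): 
        p=onplane(f,*c,.11); print(n,c.round(1),a,b,p.round(4),'tool',(M.T@(p-s['tool_pos'])*1e3).round(1),bydepth(f,*c).round(4))
```

```text
[ 0.52738239 -0.12121479  0.20099234] 0.5528597946203576 [-0.70754124 -0.00414725 -0.26260614]
w [249.8 205.8] 1150 [231 187  38  38] [ 0.5434 -0.0957  0.11  ] tool [ 91.  -29.8  -4.5] [ 0.543  -0.0953  0.1084]
w [325.3 205.8] 1163 [307 187  38  38] [ 0.5204 -0.1493  0.11  ] tool [91.  28.5 -4.6] [ 0.5198 -0.1493  0.1082]
t [354.9 193. ] 171 [348 186  15  15] [ 0.5401 -0.0933  0.11  ] tool [ 91.  -30.7  -0.5] [ 0.5396 -0.0928  0.1124]
t [215.2 271. ] 175 [208 264  15  15] [0.3798 0.2029 0.11  ] tool [  90.7 -239.6  263.7] [0.3798 0.2026 0.112 ]
t [244.  273.8] 178 [237 267  15  15] [0.3733 0.1431 0.11  ] tool [  90.7 -182.1  246.1] [0.3733 0.143  0.111 ]
t [447.2 337. ] 151 [442 330  12  15] [ 0.2354 -0.2752  0.11  ] tool [ 90.8 256.7 207.6] [ 0.2357 -0.2746  0.1114]
s [391.5 161.2] 59 [387 158  10   8] [ 0.2348 -0.2637  0.11  ] tool [ 90.8 246.4 212.6] [ 0.2348 -0.2649  0.1093]
s [383.  168.7] 63 [379 165   9   8] [ 0.2593 -0.2118  0.11  ] tool [ 90.8 189.1 210.7] [ 0.2594 -0.2088  0.1119]
s [299.  169.6] 64 [295 166   9   8] [ 0.5157 -0.141   0.11  ] tool [91.  22.8  3. ] [ 0.5158 -0.1413  0.1098]
s [287.6 178.4] 67 [283 174  10   9] [ 0.5387 -0.085   0.11  ] tool [ 91.  -37.7   4. ] [ 0.5388 -0.0855  0.1097]
s [328.7 238.6] 102 [323 234  12  10] [0.3736 0.1507 0.11  ] tool [  90.7 -189.1  248.7] [0.3735 0.1517 0.1109]
s [322.2 254.1] 114 [316 249  13  11] [0.3798 0.2096 0.11  ] tool [  90.7 -245.7  266.3] [0.3794 0.2126 0.113 ]
```

View pics/w1.png

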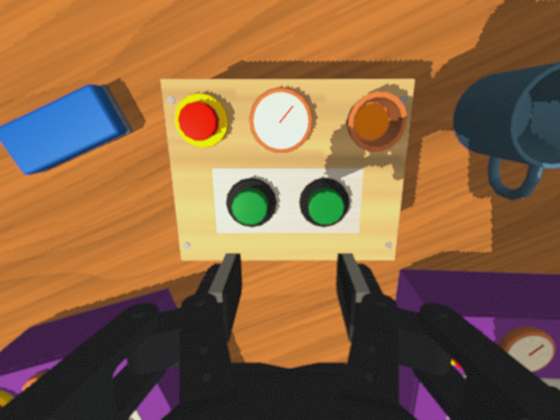

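Run:
```python
from h import *
w=load('w1'); s=manip.state(); M=toolR().as_matrix()
for v in(255,262,270):
  for us in(range(204,248,4),range(332,376,4)):
    print(v,[(u,*(M.T@(bydepth(w,u,v)-s['tool_pos'])*1e3).round(0).astype(int)) for u in us if w['range_z'][v,u]>0 ])
```

```text
255 [(204, np.int64(112), np.int64(-75), np.int64(48)), (208, np.int64(111), np.int64(-71), np.int64(47)), (212, np.int64(112), np.int64(-67), np.int64(47)), (216, np.int64(111), np.int64(-64), np.int64(47)), (220, np.int64(111), np.int64(-60), np.int64(47)), (224, np.int64(111), np.int64(-57), np.int64(47)), (228, np.int64(-7), np.int64(-28), np.int64(-11)), (232, np.int64(-8), np.int64(-26), np.int64(-11)), (236, np.int64(-8), np.int64(-24), np.int64(-11)), (240, np.int64(-3), np.int64(-23), np.int64(-9)), (244, np.int64(112), np.int64(-39), np.int64(47))]
255 [(332, np.int64(111), np.int64(38), np.int64(47)), (336, np.int64(111), np.int64(42), np.int64(47)), (340, np.int64(-8), np.int64(24), np.int64(-11)), (344, np.int64(-7), np.int64(26), np.int64(-11)), (348, np.int64(-7), np.int64(28), np.int64(-11)), (352, np.int64(-7), np.int64(30), np.int64(-11)), (356, np.int64(111), np.int64(60), np.int64(47)), (360, np.int64(111), np.int64(63), np.int64(47)), (364, np.int64(112), np.int64(67), np.int64(48)), (368, np.int64(113), np.int64(71), np.int64(48)), (372, np.int64(112), np.int64(
[... 1593 characters left out ...]
64(-15), np.int64(-23), np.int64(-7)), (240, np.int64(-5), np.int64(-23), np.int64(-2)), (244, np.int64(202), np.int64(-54), np.int64(112))]
270 [(332, np.int64(202), np.int64(53), np.int64(111)), (336, np.int64(-2), np.int64(24), np.int64(0)), (340, np.int64(-13), np.int64(24), np.int64(-6)), (344, np.int64(-22), np.int64(24), np.int64(-11)), (348, np.int64(-21), np.int64(25), np.int64(-11)), (352, np.int64(-21), np.int64(27), np.int64(-11)), (356, np.int64(-22), np.int64(29), np.int64(-11)), (360, np.int64(-14), np.int64(32), np.int64(-7)), (364, np.int64(-14), np.int64(34), np.int64(-7)), (368, np.int64(-14), np.int64(36), np.int64(-7)), (372, np.int64(202), np.int64(102), np.int64(112))]
```

The wrist view shows the greens at (250,206) and (325,206), with both fingers symmetric about them. The tips are about ±27 mm apart and need ±30, so closure goes to about -0.24. Next I centre and descend to just above the caps.

>>> {"fn": "play_rows", "kwargs": {"plan": [[25, -1, -3, 0, -0.24], [50, -1, -3, 0, -0.24], [75, -1, -3, 0, -0.24], [88, -1, -3, 0, -0.24], [88, -1, -3, 0, -0.24], [88, -1, -3, 0, -0.24]]}}

```text
time: 2.62
tool_pos: [0.5314, -0.1208, 0.1136]
tool_rot: [-0.142, 0.693, -0.142, -0.692]
contact_force: [-0.0, 0.3, -0.2]
gripper_width: 0.624
```

Run:
```python
from h import *
w=grab('wrist','w2'); s=manip.state(); M=toolR().as_matrix(); print(s['tool_pos'],s['gripper_width'],s['contact_force'])
for c,a,b in greens(w,amin=40): 
  p=onplane(w,*c,.11); print(c.round(1),a,b,(M.T@(p-s['tool_pos'])*1e3).round(1))
```

```text
[ 0.53151215 -0.12081019  0.11381371] 0.6231226307037863 [-0.48851999 -0.67398266  0.4489341 ]
[238.4 256.1] 1844 [206 231  57  57] [  3.8 -25.2  -4.7]
[343.  254.9] 1810 [319 231  58  57] [ 3.8 27.9 -5.4]
```

View pics/w2.png

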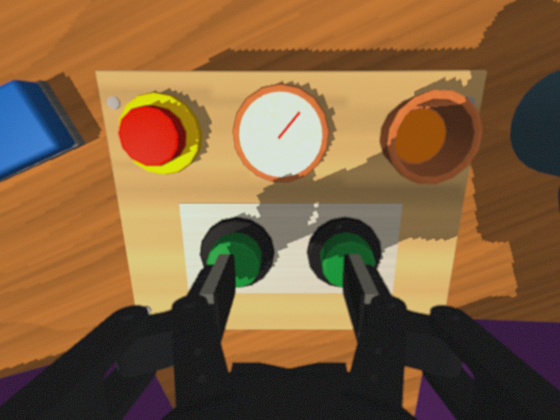

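The fingertips at (226,256) and (354,256) sit over the two caps at (235,259) and (348,259), within about 3 mm. Now I press in steps and watch the force.

>>> {"fn": "play_rows", "kwargs": {"plan": [[5, 0, -1, 0, -0.24], [10, 0, -1, 0, -0.24], [14, 0, -1, 0, -0.24], [16, 0, -1, 0, -0.24]]}}

```text
time: 3.18
tool_pos: [0.5326, -0.1211, 0.0983]
tool_rot: [-0.142, 0.693, -0.142, -0.692]
contact_force: [-4.9, 2.6, 15.4]
gripper_width: 0.62
```

>>> {"fn": "play_rows", "kwargs": {"plan": [[2, 0, 0, 0, -0.24], [3, 0, 0, 0, -0.24], [3, 0, 0, 0, -0.24]]}}

```text
time: 3.55
tool_pos: [0.5328, -0.1211, 0.0983]
tool_rot: [-0.142, 0.693, -0.142, -0.692]
contact_force: [-10.3, 3.0, 23.6]
gripper_width: 0.62
```

Run:
```python
from h import *
w=grab('wrist','w3'); t=grab('side','s3'); s=manip.state(); print(s['tool_pos'],s['gripper_width'],s['contact_force'],s['ft_torque'],s['time'])
cv2.imwrite('pics/s3c.png',cv2.resize(t['img'][130:230,230:350,::-1],None,fx=5,fy=5,interpolation=2))
```

```text
[ 0.53275792 -0.12115124  0.0982605 ] 0.620782676764543 [-10.57541537   2.29456145  23.61501748] [ 0.57308554  1.72771059 -0.02536749] 3.65
```

View pics/s3c.png

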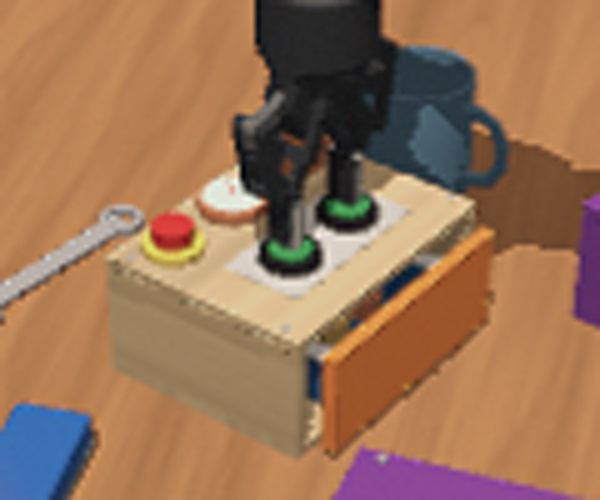

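The side view shows the tray already coming out, with both caps down and a steady 24 N (bottomed). Now I hold.

>>> {"fn": "play_rows", "kwargs": {"plan": [[0, 0, 0, 0, -0.24], [0, 0, 0, 0, -0.24], [0, 0, 0, 0, -0.24], [0, 0, 0, 0, -0.24], [0, 0, 0, 0, -0.24], [0, 0, 0, 0, -0.24], [0, 0, 0, 0, -0.24], [0, 0, 0, 0, -0.24]]}}

```text
time: 4.65
tool_pos: [0.5328, -0.1211, 0.0983]
tool_rot: [-0.142, 0.693, -0.142, -0.692]
contact_force: [-10.4, 3.0, 22.3]
gripper_width: 0.616
```

>>> {"fn": "play_rows", "kwargs": {"plan": [[0, 0, 0, 0, -0.24], [0, 0, 0, 0, -0.24], [0, 0, 0, 0, -0.24], [0, 0, 0, 0, -0.24], [0, 0, 0, 0, -0.24], [0, 0, 0, 0, -0.24], [0, 0, 0, 0, -0.24], [0, 0, 0, 0, -0.24]]}}

```text
time: 5.65
tool_pos: [0.5328, -0.1211, 0.0983]
tool_rot: [-0.142, 0.693, -0.142, -0.692]
contact_force: [-9.9, 2.0, 22.4]
gripper_width: 0.619
```

>>> {"fn": "play_rows", "kwargs": {"plan": [[0, 0, 0, 0, -0.24], [0, 0, 0, 0, -0.24], [0, 0, 0, 0, -0.24], [0, 0, 0, 0, -0.24], [0, 0, 0, 0, -0.24], [0, 0, 0, 0, -0.24], [0, 0, 0, 0, -0.24], [0, 0, 0, 0, -0.24]]}}

```text
time: 6.65
tool_pos: [0.5328, -0.1212, 0.0983]
tool_rot: [-0.142, 0.693, -0.142, -0.692]
contact_force: [-10.0, 3.1, 23.4]
gripper_width: 0.619
```

```bash
cat >> h.py <<'E'
def tray(f):  # median of orange-front px, via depth, as console x
    h=cv2.cvtColor(f['img'],cv2.COLOR_RGB2HSV); m=cv2.inRange(h,(5,190,120),(14,255,255)); 
    P=[]
    for v,u in zip(*np.nonzero(m)):
        if f['range_z'][v,u]>0:
            p=bydepth(f,u,v); d=p[:2]-[.5286,-.1200]
            if .015<p[2]<.07 and np.hypot(*d)<.2: P.append(d@[.919,-.394])
    return len(P),np.percentile(P,[10,50,90]).round(4) if P else None
E
python3 - <<'E'
from h import *
print('before',tray(load('side0')),tray(load('s3')))
t=grab('side','s4'); print('now',tray(t)); s=manip.state(); print(s['tool_pos'],s['contact_force'],s['time'])
E
```

```text
before (92, array([-0.0559, -0.0545, -0.0531])) (22, array([-0.0759, -0.0742, -0.0734]))
now (31, array([-0.1157, -0.1142, -0.113 ]))
[ 0.53275112 -0.1211393   0.09825926] [-9.92223028  3.26921881 23.63452856] 6.7
```

>>> {"fn": "play_rows", "kwargs": {"plan": [[0, 0, 0, 0, -0.24], [0, 0, 0, 0, -0.24], [0, 0, 0, 0, -0.24], [0, 0, 0, 0, -0.24], [0, 0, 0, 0, -0.24], [0, 0, 0, 0, -0.24], [0, 0, 0, 0, -0.24], [0, 0, 0, 0, -0.24]]}}

```text
time: 7.7
tool_pos: [0.5328, -0.1211, 0.0982]
tool_rot: [-0.142, 0.693, -0.142, -0.692]
contact_force: [-11.2, 4.3, 23.2]
gripper_width: 0.618
```

Run:
```python
from h import *
t=grab('side','s5'); print('now',tray(t))
cv2.imwrite('pics/s5c.png',cv2.resize(t['img'][130:230,230:350,::-1],None,fx=5,fy=5,interpolation=2))
```

```text
now (42, array([-0.1161, -0.1143, -0.113 ]))
```

View pics/s5c.png

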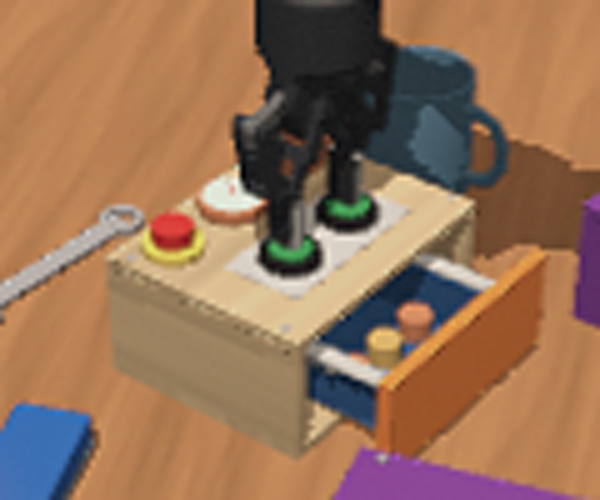

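The tray has moved 60 mm, is stationary, and its path is clear. I lift straight up.

>>> {"fn": "play_rows", "kwargs": {"plan": [[-5, 0, 0, 0, -0.24], [-15, 0, 0, 0, -0.24], [-40, 0, 0, 0, -0.24], [-70, 0, 0, 0, -0.24], [-100, 0, 0, 0, -0.24], [-120, 0, 0, 0, -0.24], [-120, 0, 0, 0, -0.24], [-120, 0, 0, 0, -0.24]]}}

```text
time: 8.75
tool_pos: [0.5308, -0.1205, 0.2117]
tool_rot: [0.142, -0.692, 0.142, 0.694]
contact_force: [-0.0, 0.3, 0.4]
gripper_width: 0.621
```

Run:
```python
from h import *
t=grab('side','s6'); w=grab('wrist','w6'); print('tray',tray(t)); s=manip.state(); print(s['tool_pos'],s['contact_force'],s['time'])
for c,a,b in greens(w,amin=200): print('cap z',bydepth(w,*c).round(4))
a=load('side0')
d=cv2.absdiff(t['img'],a['img']).max(2)
for n,(x,y,x2,y2) in dict(eraser=(215,205,252,245),wrench=(215,165,262,198),red=(256,168,273,184)).items(): print(n,'changed px',(d[y:y2,x:x2]>40).sum())
cv2.imwrite('pics/w6v.png',w['img'][:,:,::-1])
```

```text
tray (108, array([-0.1158, -0.1145, -0.1133]))
[ 0.5306489  -0.12039497  0.21132041] [ 0.74986007 -0.0110535  -0.56447066] 8.85
cap z [ 0.5429 -0.0952  0.1082]
cap z [ 0.5198 -0.1493  0.1084]
eraser changed px 0
wrench changed px 0
red changed px 0
```

View pics/w6v.png

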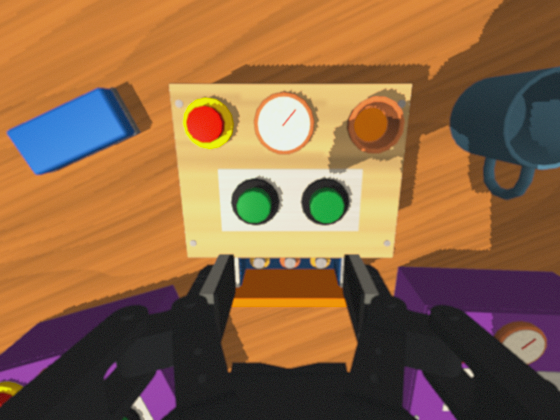

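The greens are back up at (255,202) and (325,202), at the same height as before pressing. The tray is out, the eyepiece at (375,126) and mug at (505,130) are unmoved, and the hand is clear.

```bash
python3 -c "
from plant import manip
print(manip.job_done())"
```

```text
the job is handed in; nothing more can be done
None
```

The job is done and handed in. I pressed both green buttons on the plywood console down together, one with each fingertip, at a steady force of about 23 N. I held them for over 4 s, then lifted straight up, finishing at about 8.9 s on the robot's clock.

**Last checks:**
- **Tray:** the orange front moved 60 mm. It stayed there over a further second of holding and after I let go.
- **Green buttons:** both caps were back at the height measured before pressing.
- **Bystanders:** the red button, eraser and wrench showed no changed pixels in the side view. I judged the eyepiece and mug unmoved by eye in the wrist view only.
- **Contact:** the force was about zero, with the hand roughly 100 mm above the caps.

**Disagreements:** the side camera placed the button pair about 7 mm off in y from the top camera. The wrist and top cameras differed by about 4 mm, so I aimed between those two; the 28 mm caps allow that. There was also a sideways force of about 10 N while pressing, within the limits.

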